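Lay the sprung retaining bar across the calibration-weight carrier

TASK

Secure the calibration weights for transport: pick up the loose retaining bar and lay it across the carrier over the weights. Tuck either end of the bar, tilted, under the keeper, push it in against the spring plunger until the other end clears the end stop, lower that end behind the stop and let go, so that the bar lies flat on both rests, clamped between plunger and stop. Leave the weights standing in their places, and do not disturb the jar, the dish and the spatula.

Things in the scene. Friction and masses are not known exactly. Their poses are not given: they have to be found in the camera images.
- bar: retaining bar: flat dark steel bar 180 mm long (its y), 26 mm wide (x), 12 mm thick (z), with an upright grip rib on its middle, 60 mm long (y), 14 mm thick (x), 32 mm tall (44 mm high in all); 0.2 to 0.4 kg. The ends are alike. Origin: centre of the underside, z up. Starts flat on the bench, rib up.
- carrier: weight carrier, fixed on the bench: grey base plate 110 mm (x) x 260 mm (y) x 10 mm, with an aluminium bracket at each end whose top is a rest 80 mm above the bench. Keeper (roofed pocket with spring plunger) at its -y end, end stop at its +y end. Origin: centre of the underside, z up. A level bar cannot get under the keeper's roof and over the stop at once.
- seat (a point): point on the carrier midway between the ends of the laid bar, on the line of the rests' top faces (80 mm above the bench): where the bar's origin belongs. Axes as the carrier's.
- keeper_mouth (a point): point on the keeper-end rest's top face, below the roof's front edge, at carrier y = -74 mm, axes as the carrier's. The pocket runs from here to y = -118 mm, open to +y: roof underside 19 mm and roof top 24 mm above the rest, side cheeks 32 mm apart inside. The rest runs from y = -70 to -118 mm.
- stop_face (a point): point at the foot of the end stop's inner face, on the rest's top face, at carrier y = 90 mm. The stop is 10 mm thick, 42 mm wide, its top 14 mm above the rest. The rest runs from y = 70 to 104 mm; low side cheeks, 32 mm apart inside and 10 mm tall, from y = 74 to 100 mm.
- plunger_block (a joint): the spring plunger in the keeper: how far it is pushed in (m), 0 when out (face at carrier y = -80 mm), 0.012 at its hard end (face at -92 mm); about 0.010 with the bar in place. Its face is 24 mm wide, from 1 to 17 mm above the rest. The spring takes 4 N to start, 11 N at the end.
- weight_large: the 0.5 kg steel knob weight, 40 mm across and 62 mm tall, loose on the carrier's base at about y = -30 mm. Origin: centre of the underside, z up.
- weight_small: the smaller steel knob weight, 35 mm across and 54 mm tall, loose on the carrier's base at about y = 30 mm. Origin: centre of the underside, z up.
- jar: bystander: amber jar, 64 mm across, 90 mm tall, standing on the bench; origin at its underside
- dish: bystander: shallow aluminium sample dish, 92 mm across, 14 mm tall; origin at its underside
- spatula: bystander: spatula 190 mm long lying on the bench along its x
Not all that is in view belongs to the job. Leave any orange or pink look-alike of the bar alone.

How it is judged:
By the outcome, as a careful person would: the job done as asked, in the order asked, and still so for the second after the job is handed in, with the robot touching nothing.
It also fails if it takes over 48 s, if anything falls off the work surface, if the arm or the gripper's body presses on something with over 40 N, if the wrist force passes 120 N, or if a joint passes its speed limit or range.

ROBOT

A 7-joint arm with a two-finger parallel gripper is mounted at the origin on the work surface. World frame = base frame: x ahead of the robot, y to its left, z up, the work surface at z = 0. Lengths are in m, angles in degrees, forces in N, time in s.
With the tool pointing down it reaches from about 0.35 to 0.775 m from the base axis. Payload 3.1 kg.
Tool frame: the origin (TCP) lies on the centre line of the jaws, within the pads' length; the fingertips stand 17 mm ahead of it and the grasp point (between the pads) lies 2 mm behind it (robot.tip_reach is the distance from the TCP to the fingertips, in m); z points along the fingers, y is the direction in which the jaws open and shut (so a half turn about z gives the same grasp; the last joint's range is limited). The gripper opens to 85 mm and grips with 20 to 120 N. Pads are 22 mm wide; open, the fingers measure 114 mm over their backs; the gripper's body (76 mm by 85 mm) begins 54 mm behind the grasp point. The pads swing forward as they close: fully open they stand 13 mm farther back than shut.
Start: joints at [61.954, 17.813, 0.802, 86.603, -0.252, 75.585, -1.558], TCP at [0.238, -0.496, 0.248] pointing down, gripper open.
Joint ranges: [-154.91, 154.91], [-16.99, 109.72], [-72.82, 74.43], [7.12, 147.25], [-82.49, 262.49], [11.32, 116.49], [-174.64, 174.64]. Speed limits (degrees/s): [159.86, 159.86, 180, 180, 180, 180, 180].

INTERFACE

Orientations are given as [roll, pitch, yaw] about the fixed x, y, z axes, in that order (R = Rz(yaw) Ry(pitch) Rx(roll)).
In Python, from station import robot, fingers, vision, workorder, recognise gives the robot as it stands. Calls block until the motion is done:
- robot.move_to(position, orientation): joint-space move of the TCP to a pose.
- robot.line_to(position, orientation=None, velocity=0.15, f_stop=None): straight line of the TCP; orientation=None keeps the orientation; velocity is the mean speed in m/s. With f_stop (N) it stops when the force on the tool has changed by that much, and returns True; else False.
- robot.move_j(angles): joint-space move.
- fingers.gripper_to(opening, force=None): opening from 0.0 (shut) to 1.0 (fully open); force is the grip in N (None keeps the last); returns when the fingers have stopped.
- robot.pause(seconds).
- robot.inverse_kinematics(position, orientation): joint angles nearest the present ones, or None.
- vision.grab_frame(name): name is "side" or "top"; returns the picture (400x640x3 uint8, red, green, blue); there is no depth.
- vision.calibration(name): a dict with "mtx" (3x3 intrinsics, pixels), "extrinsics" (4x4, takes a point from world to camera coordinates). Camera axes: x right, y up, looking along -z (the intrinsics and any distortion apply to the point x, -y, -z); pixel columns grow to the right and rows downward; lengths in m; the calibration is good to about 2 mm. A picture is of the moment at which its call begins. calibration takes no time and is no camera call.
A pose or a line that the arm cannot do raises robot.PlanningError and nothing moves.
- workorder.close_job(): hands the job in, once; it reports no verdict.
Trained networks look in the newest picture that a camera, given by its name, has taken for a name from the list of things; names that differ only in an ending like _2 or _b are one class to them, and where a whole thing is asked for, a point or a joint stands for the part that bears it (a point fixed in the world has none). Each returns a list of dicts, best first, with "p" (0 to 1); they miss things now and then, are a little off and sometimes report something else, mostly with a low value. They report only what shows in the picture. A call takes as long as a camera call. They do not tell look-alikes from the thing itself.
- recognise(label, camera): "rect" ([centre column, centre row, width, height] in pixels, round what is visible of it).
Readings, each from a call of its own:
- robot.current_time_s(): time.
- robot.current_joint_positions(): joint angles.
- robot.current_dq(): joint speeds.
- robot.current_joint_torque(): joint torques, N m.
- robot.current_tool_pos(): TCP position.
- robot.current_eef_rot(): TCP orientation.
- robot.current_contact_force(): force on the tool from outside, world axes, zero at the start.
- robot.current_torque(): the same for the moment, N m.
- robot.current_finger_gap(): opening from 0.0 (shut) to 1.0 (fully open).
Only numpy, scipy, OpenCV 4.12 (cv2) and the standard library are available. Lean on these libraries where they do the work, as an engineer would, in place of code of your own. Each camera call takes 0.05 s, during which the arm holds its last target. There are 200 camera calls.

## Working session

There is one attempt and no reset: what is moved stays moved. The work goes in short steps, each a Python script; the robot and the scene stay as the last script left them, time stands still between calls to the robot, and variables do not carry over. Pictures are saved under pics/ and viewed, about 8 in all and at most 12, crops included, and the job is handed in when it is done.

```bash
ls; mkdir -p pics
python3 - <<'E'
from station import robot, fingers, vision, workorder, recognise
import cv2,numpy as np
for c in("top","side"):
    im=vision.grab_frame(c); cv2.imwrite(f"pics/{c}0.png",im[:,:,::-1])
    k=vision.calibration(c); print(c,{a:np.round(b,4).tolist() if not isinstance(b,str) else b for a,b in k.items()})
    for n in("bar","carrier","seat","keeper_mouth","stop_face","plunger_block","weight_large","weight_small","jar","dish"):
        print(n,[(np.round(d['rect'],1).tolist(),round(d['p'],2)) for d in recognise(n,c)])
print(robot.current_time_s())
E
```

```text
pics
top {'mtx': [[397.8237, 0.0, 319.5906], [0.0, 397.8237, 194.2583], [0.0, 0.0, 1.0]], 'extrinsics': [[-0.0083, -1.0, 0.0014, 0.0991], [0.9977, -0.0082, 0.067, -0.5883], [-0.0669, 0.0019, 0.9978, -0.9907], [0.0, 0.0, 0.0, 1.0]]}
bar [([180.1, 232.8, 31.0, 72.0], 0.79), ([212.4, 133.8, 30.6, 67.5], 0.67), ([257.1, 272.8, 42.6, 64.8], 0.64), ([265.4, 199.9, 66.6, 40.6], 0.58)]
carrier [([443.1, 221.4, 119.0, 70.6], 0.88)]
seat [([443.2, 222.9, 119.7, 68.2], 0.74)]
keeper_mouth [([446.4, 221.9, 119.4, 64.4], 0.79)]
stop_face [([443.4, 221.4, 113.5, 67.0], 0.97)]
plunger_block []
weight_large []
weight_small []
jar [([455.5, 132.1, 33.0, 31.9], 0.69)]
dish [([381.8, 129.2, 36.1, 34.7], 0.57)]
side {'mtx': [[374.3068, 0.0, 324.2565], [0.0, 374.3068, 200.8677], [0.0, 0.0, 1.0]], 'extrinsics': [[0.9847, -0.174, 0.0045, -0.5569], [0.0921, 0.5431, 0.8346, -0.174], [-0.1477, -0.8214, 0.5509, -0.7282], [0.0, 0.0, 0.0, 1.0]]}
bar [([315.9, 195.8, 49.4, 36.7], 0.89), ([245.0, 197.9, 61.8, 26.3], 0.8), ([279.9, 158.6, 55.4, 14.1], 0.75), ([362.4, 167.3, 56.2, 21.6], 0.71)]
carrier [([314.4, 331.5, 80.1, 137.0], 0.86)]
seat [([313.1, 329.2, 84.1, 135.7], 0.65)]
keeper_mouth [([315.4, 329.9, 82.1, 140.2], 0.69)]
stop_face [([313.4, 330.5, 81.6, 139.0], 0.92)]
plunger_block []
weight_large [([316.9, 333.8, 24.5, 23.3], 0.88), ([380.5, 199.9, 72.7, 17.4], 0.69)]
weight_small [([322.4, 316.4, 19.8, 31.5], 0.76)]
jar [([457.7, 326.4, 48.4, 61.8], 0.7)]
dish [([421.9, 262.4, 45.9, 26.3], 0.81)]
1.1
```

Run:
```python
import cv2,numpy as np
a=cv2.imread("pics/top0.png");b=cv2.imread("pics/side0.png")
cv2.imwrite("pics/tc.png",cv2.resize(a[90:310,150:520],(800,476),interpolation=cv2.INTER_CUBIC))
cv2.imwrite("pics/sc.png",cv2.resize(b[130:400,200:500],(660,594),interpolation=cv2.INTER_CUBIC))
```

```text
(no output)
```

View pics/tc.png

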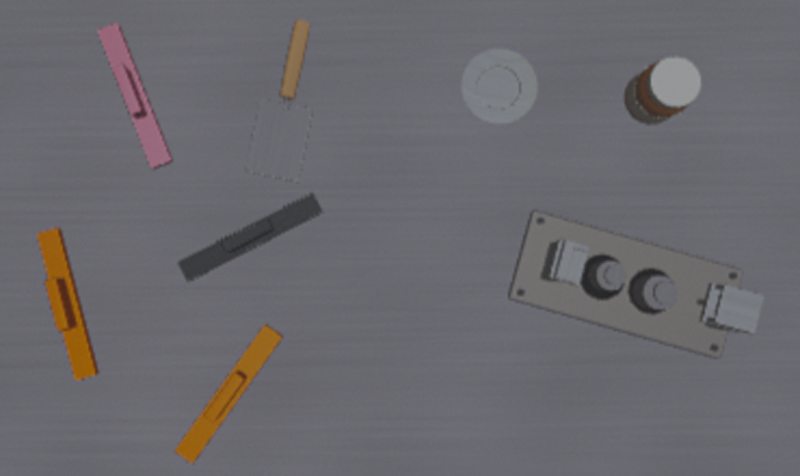

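View pics/sc.png

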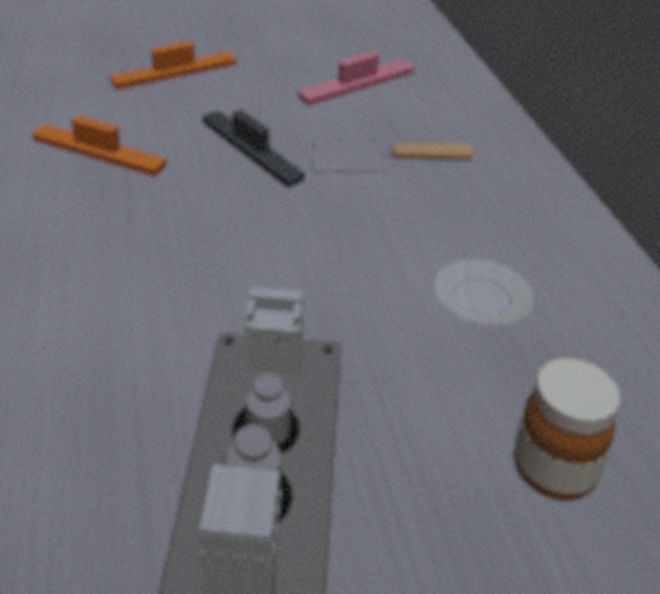

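Candidates in the top view: dark bar (265,200), orange bars (180,233) and (257,273), pink bar (212,134). The dark steel one is the target. The keeper (roofed, broad bracket) is at the right end in the top view (≈488,232), and the end stop is at the left (≈413,211).

```bash
cat > h.py <<'E'
from station import robot, fingers, vision, workorder, recognise
import cv2, numpy as np
from scipy.optimize import least_squares
from scipy.spatial.transform import Rotation as R
K={};E={}
for c in("top","side"):
    k=vision.calibration(c);K[c]=np.array(k["mtx"]);E[c]=np.diag([1,-1,-1,1.])@np.array(k["extrinsics"])
def proj(c,P):
    q=np.asarray(P)@E[c][:3,:3].T+E[c][:3,3];q=q@K[c].T;return q[:,:2]/q[:,2:]
def unproj(c,px,z):
    d=np.c_[np.atleast_2d(px),np.ones(len(np.atleast_2d(px)))]@np.linalg.inv(K[c]).T@E[c][:3,:3]
    o=-E[c][:3,:3].T@E[c][:3,3];return o+d*((z-o[2])/d[:,2])[:,None]
def place(p,L): # p=x,y,yaw(deg)
    return np.asarray(L)@R.from_euler('z',p[2],degrees=True).as_matrix().T+[p[0],p[1],0]
def box(x,y,z): return np.array([[a,b,c] for a in x for b in y for c in z],float)/1000
def drawbox(im,c,p,B,S,off,col):
    q=(proj(c,place(p,B))-off)*S
    for i in range(8):
        for j in range(i):
            if bin(i^j).count('1')==1: cv2.line(im,tuple(int(v) for v in q[i]),tuple(int(v) for v in q[j]),col,1,cv2.LINE_AA)
E
python3 - <<'E'
from h import *
t=cv2.imread("pics/top0.png");s=cv2.imread("pics/side0.png")
# carrier: clicked base corners in top
px=np.array([[533,210],[742,270],[718,357],[511,299]])*.4622+[150,90]
W=unproj("top",px,.01); print(np.round(W,4), [np.linalg.norm(W[i]-W[i-1]).round(4) for i in range(4)])
L=np.array([[55,130,10],[55,-130,10],[-55,-130,10],[-55,130,10]])/1000
f=least_squares(lambda p:(place([p[0],p[1],p[2]*100],L)-W)[:,:2].ravel(),[.4,-.2,0]); P=f.x*[1,1,100]
print("carrier",P.round(4),np.abs(f.fun).max())
# bar: dark mask
def mask(im,x0,y0,x1,y1):
    m=np.zeros(im.shape[:2],np.uint8); g=im.max(2); m[y0:y1,x0:x1]=(g[y0:y1,x0:x1]<75)*255; return m
m=mask(t,225,170,305,228); n,l,st,ce=cv2.connectedComponentsWithStats(m); i=1+st[1:,4].argmax()
print(st[i]); m=(l==i).astype(np.uint8)
B=np.array([np.r_[v] for v in np.vstack([box((-13,13),(-90,90),(0,12)),box((-7,7),(-30,30),(12,44))])])
# fit the silhouette: mask overlap in 4x supersample
mu=cv2.resize(m*255,None,fx=4,fy=4,interpolation=cv2.INTER_LINEAR)>127
def cost(p):
    im=np.zeros(mu.shape,np.uint8)
    for b in(B[:8],B[8:]):
        h=cv2.convexHull(((proj("top",place(p,b))+.5)*4-.5).astype(np.float32)); cv2.fillConvexPoly(im,np.round(h*16).astype(np.int32),1,shift=4)
    return (im.astype(bool)^mu).sum()/mu.sum()
from scipy.optimize import minimize
yx=np.argwhere(m); c0=unproj("top",yx.mean(0)[::-1],.015)[0]
r=cv2.minAreaRect(yx[:,::-1].astype(np.float32)); bx=cv2.boxPoints(r); w=unproj("top",bx,.012)
e=[(w[1]-w[0]),(w[2]-w[1])]; print([np.linalg.norm(v).round(4) for v in e]); e=max(e,key=np.linalg.norm); yaw=np.degrees(np.arctan2(-e[0],e[1]))
b=minimize(cost,[c0[0],c0[1],yaw],method='Nelder-Mead',options=dict(initial_simplex=[[c0[0]+a,c0[1]+d,yaw+g] for a,d,g in((0,0,0),(.006,0,0),(0,.006,0),(0,0,4))]))
print("bar",b.x.round(4),b.fun); Q=b.x
CB=[box((-55,55),(-130,130),(0,10)),box((-21,21),(90,100),(80,94)),box((-16,16),(-118,-74),(99,104)),box((-16,16),(-118,-70),(80,80)),box((-16,16),(70,104),(80,80))]
a=cv2.resize(t[190:270,380:520],None,fx=5.5,fy=5.5,interpolation=cv2.INTER_CUBIC)
for x in CB: drawbox(a,"top",P,x,5.5,[379.6,189.6],(0,255,0))
cv2.imwrite("pics/ov_t.png",a)
a=cv2.resize(s[230:400,255:375],None,fx=3.5,fy=3.5,interpolation=cv2.INTER_CUBIC)
for x in CB: drawbox(a,"side",P,x,3.5,[254.6,229.6],(0,255,0))
d=cv2.resize(s[170:230,280:350],None,fx=5,fy=5,interpolation=cv2.INTER_CUBIC)
for x in(B[:8],B[8:]): drawbox(d,"side",Q,x,5,[279.6,169.6],(0,255,0))
d2=cv2.resize(t[170:230,230:300],None,fx=5,fy=5,interpolation=cv2.INTER_CUBIC)
for x in(B[:8],B[8:]): drawbox(d2,"top",Q,x,5,[229.6,169.6],(0,255,0))
o=np.zeros((600,770,3),np.uint8);o[:a.shape[0],:a.shape[1]]=a;o[:300,420:770]=d;o[300:,420:770]=d2
cv2.imwrite("pics/ov_s.png",o)
E
```

```text
[[ 0.6066 -0.103   0.01  ]
 [ 0.5335 -0.3486  0.01  ]
 [ 0.4317 -0.3166  0.01  ]
 [ 0.5016 -0.0749  0.01  ]] [np.float64(0.1087), np.float64(0.2562), np.float64(0.1066), np.float64(0.2516)]
carrier [  0.5183  -0.2108 -16.3386] 0.004333013342624037
[233 180  65  39 658]
[np.float64(0.1767), np.float64(0.0265)]
bar [   0.5784    0.2327 -153.7929] 0.15421892816419613
```

View pics/ov_t.png

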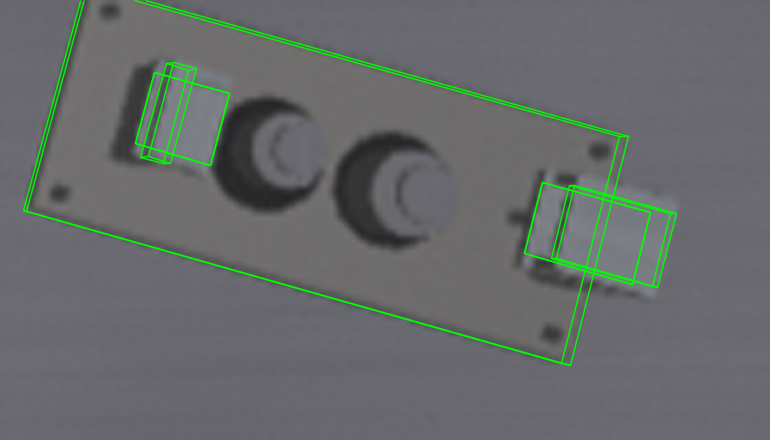

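View pics/ov_s.png

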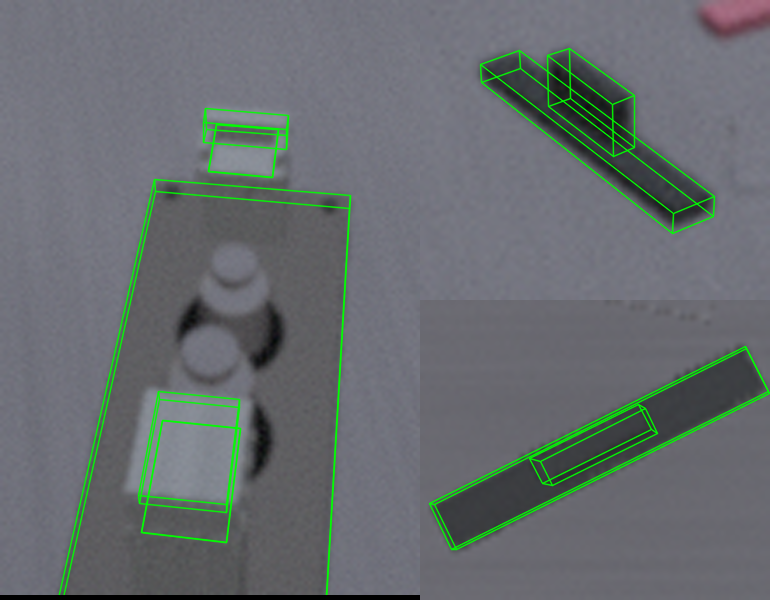

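Overlay on the dark bar matches in both views (rib included). The plate fit is close, but the bracket tops need a tighter fit, so I'll refine the carrier by segmentation while moving to grasp.

Run:
```python
from h import *
from scipy.optimize import minimize
ims={c:np.mean([vision.grab_frame(c) for _ in range(4)],0) for c in("top","side")}
P0=np.array([.5183,-.2108,-16.34])
t=ims["top"]; u=cv2.resize(t,None,fx=4,fy=4,interpolation=cv2.INTER_LINEAR)
d=u[:,:,0]-u[:,:,2]
def hullmask(c,p,B,dil=0):
    im=np.zeros((1600,2560),np.uint8)
    h=cv2.convexHull(((proj(c,place(p,B))+.5)*4-.5).astype(np.float32)); cv2.fillConvexPoly(im,np.round(h*16).astype(np.int32),1,shift=4)
    return cv2.dilate(im,np.ones((dil,dil))) if dil else im
PL=box((-55,55),(-130,130),(0,10))
core=hullmask("top",P0,PL); ring=cv2.dilate(core,np.ones((120,120)))-cv2.dilate(core,np.ones((30,30)))
print("R-B plate/bg",np.median(d[core>0]),np.median(d[ring>0]))
th=(np.median(d[core>0])+np.median(d[ring>0]))/2
m=d>th
ig=hullmask("top",P0,box((-32,32),(-135,-60),(0,110)),9)|hullmask("top",P0,box((-35,35),(-60,110),(0,95)),1)
roi=(cv2.dilate(core,np.ones((60,60)))>0)&(ig==0)
def cost(q): return ((hullmask("top",q*[1,1,100],PL)>0)^m)[roi].sum()/1000
x0=P0/[1,1,100]
r=minimize(cost,x0,method='Nelder-Mead',options=dict(xatol=1e-5,initial_simplex=x0+np.array([[0,0,0],[.005,0,0],[0,.005,0],[0,0,.02]])))
P=r.x*[1,1,100]; print("plate fit",P.round(4),r.fun,cost(x0))
# bright bracket tops
for c in("top","side"):
    g=cv2.resize(ims[c].astype(np.float32),None,fx=4,fy=4).mean(2)
    rg=hullmask(c,P,box((-30,30),(-125,-65),(99,105)),7)
    print(c,np.percentile(g[rg>0],[5,25,50,75,95]).round())
    b=((g>np.percentile(g[rg>0],[50])[0]-6)&(rg>0)).astype(np.uint8)
    n,l,st,ce=cv2.connectedComponentsWithStats(b);i=1+st[1:,4].argmax()
    rr=cv2.minAreaRect(np.argwhere(l==i)[:,::-1].astype(np.float32)); q=(cv2.boxPoints(rr)+.5)/4-.5
    w=unproj(c,q,.104); loc=(w-[P[0],P[1],0])@R.from_euler('z',P[2],degrees=True).as_matrix()
    print("roof corners in carrier frame mm",(loc*1000).round(1)[:,:2].tolist())
s=cv2.resize(ims["side"][230:400,255:375].astype(np.uint8)[:,:,::-1],None,fx=3.5,fy=3.5,interpolation=cv2.INTER_CUBIC)
k=cv2.resize(ims["top"][190:270,390:515].astype(np.uint8)[:,:,::-1],None,fx=3,fy=3,interpolation=cv2.INTER_CUBIC)
for a,c,S,o in((s,"side",3.5,[254.6,229.6]),(k,"top",3,[389.6,189.6])):
  for B in(PL,box((-21,21),(90,100),(80,94)),box((-21,21),(-118,-74),(99,104))): drawbox(a,c,P,B,S,o,(0,255,0))
o=np.zeros((595,800,3),np.uint8);o[:,:420]=s;o[:240,425:800]=k; cv2.imwrite("pics/ov2.png",o)
# IK check, grasp yaw candidates
for bp in((.5784,.2327,26.2,.0),(.5183,-.2108,P[2],.1)):
  for y in(90,-90):
    print(bp[2],y,robot.inverse_kinematics([bp[0],bp[1],.034+bp[3]],[180,0,bp[2]+y]))
print(robot.current_eef_rot(),robot.current_time_s())
```

```text
R-B plate/bg 2.03125 -7.056640625
plate fit [  0.5184  -0.2126 -16.569 ] 1.664 2.14
top [ 82. 107. 109. 125. 127.]
roof corners in carrier frame mm [[-34.2, -60.7], [32.3, -60.7], [34.0, -128.2], [-32.5, -127.8]]
side [ 78.  94. 106. 137. 140.]
roof corners in carrier frame mm [[-22.6, -117.9], [-28.1, -62.8], [22.3, -62.8], [23.3, -117.4]]
26.2 90 [  3.23746451  44.47838311 -42.38389881  87.77817291  32.79362188
  60.69403564 -21.13668782]
26.2 -90 [ -60.87717458   53.69997958   64.19888313   90.56862899  -50.9554052
   69.10618568 -140.17695401]
-16.56896123569978 90 [ 34.26214336  25.297945   -18.82638286  94.06462825   8.97467823
  62.12588668  -3.66138085]
-16.56896123569978 -90 [  14.85574592   23.97902567    7.4294012    94.87509801   -3.43240171
   61.36802083 -173.27247924]
[-1.79999295e+02  1.02184880e-03  2.56646412e+01] 1.5
```

View pics/ov2.png

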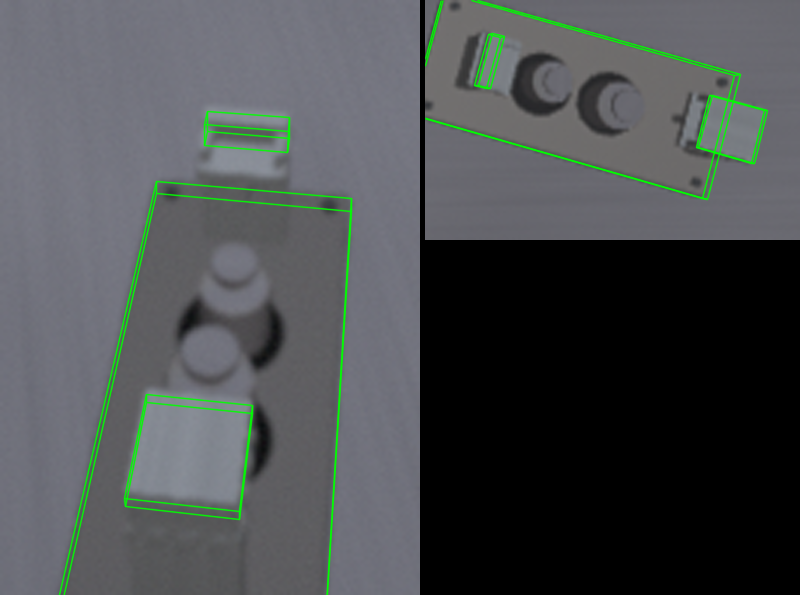

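The refit carrier pose (0.5184, -0.2126, -16.57°) overlays the plate, keeper roof and stop well in both views. Next is the grasp.

```bash
cat >> h.py <<'E'
P=np.array([.5184,-.2126,-16.57])
G=R.from_euler('xyz',[180,0,90],degrees=True)
GZ=.034
def tool(pos_c,th,P=P,gy=0.,gyaw=0.,gx=0.):
    """bar pose in carrier frame (origin pos_c in m, tilt th deg about x) -> TCP pos, rpy"""
    Rc=R.from_euler('z',P[2],degrees=True)
    Rb=Rc*R.from_euler('x',th,degrees=True)*R.from_euler('z',gyaw,degrees=True)
    p=np.r_[P[:2],0]+Rc.apply(pos_c)+Rb.apply([gx,gy,GZ])
    return p.tolist(),(Rb*G).as_euler('xyz',degrees=True).tolist()
def tip(y,z,th): # bar origin such that lower bottom edge of the -y end is at carrier y,z
    a=np.radians(th); return np.array([0,y+.09*np.cos(a),z+.09*np.sin(a)])
def st(m=""): print(m,"t",round(robot.current_time_s(),2),"F",np.round(robot.current_contact_force(),1),"p",np.round(robot.current_tool_pos(),4),"gap",round(robot.current_finger_gap(),3))
E
python3 - <<'E'
from h import *
o=[180,0,116.2]
robot.move_to([.5784,.2327,.16],o)
fingers.gripper_to(.5,70)
print(robot.line_to([.5784,.2327,.034],o,.12,f_stop=8)); st()
fingers.gripper_to(0,70); st("grip")
robot.line_to([.5784,.2327,.20],o,.15); st("lift")
robot.move_to(*tool([0,.04,.2],0)); st("over")
for c in("top","side"): cv2.imwrite(f"pics/{c}1.png",vision.grab_frame(c)[:,:,::-1])
a=cv2.imread("pics/top1.png");b=cv2.imread("pics/side1.png")
Rc=R.from_euler('z',P[2],degrees=True)
for im,c in((a,"top"),(b,"side")):
    for B in(box((-13,13),(-90,90),(0,12)),): 
        B=B+[0,.04,.2]; drawbox(im,c,P,B,1,[0,0],(0,255,0))
o=np.zeros((600,800,3),np.uint8)
o[:,:400]=cv2.resize(a[150:330,360:480],(400,600));o[:,400:]=cv2.resize(b[100:400,220:420],(400,600));cv2.imwrite("pics/held.png",o)
E
```

```text
False
 t 6.04 F [ 0.6 -0.5  0.1] p [0.5791 0.2333 0.035 ] gap 0.5
grip t 6.41 F [-0.9 -0.2  3.9] p [0.5788 0.233  0.0349] gap 0.149
lift t 7.67 F [-0.2  0.6 -3.9] p [0.5778 0.2321 0.1986] gap 0.15
over t 9.19 F [-0.2  0.6 -3. ] p [ 0.5304 -0.172   0.2341] gap 0.145
```

View pics/held.png

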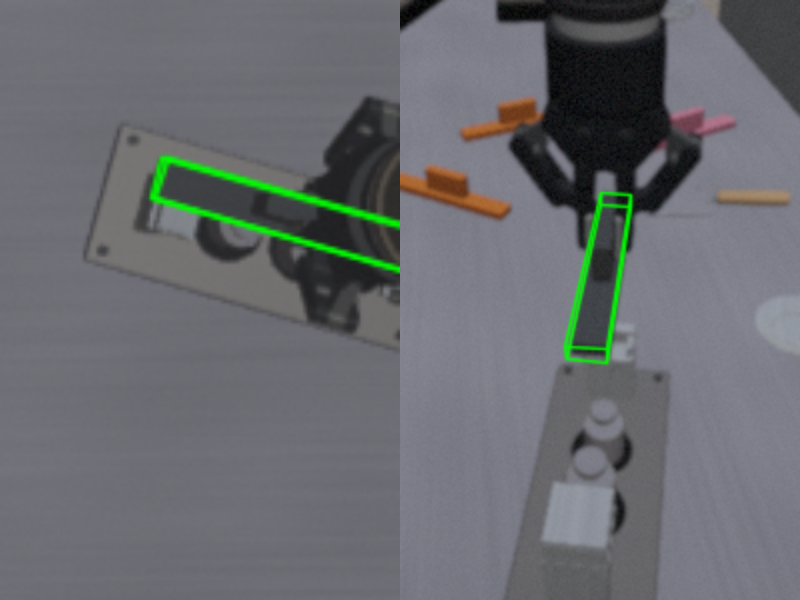

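The dark bar is held by its rib (weight ≈3.5 N) and agrees with the model within about 2 mm in both views. Next I'll tilt it 6° and lower it in front of the keeper mouth.

Run:
```python
from h import *
TH=6
robot.line_to(*tool(tip(-.055,.13,TH),TH),.15); st("tilt")
print(robot.line_to(*tool(tip(-.055,.083,TH),TH),.08,f_stop=6)); st("down")
print(np.round(tool(tip(-.055,.083,TH),TH)[0],4), robot.current_eef_rot(), tool(tip(-.055,.083,TH),TH)[1])
b=vision.grab_frame("side")[:,:,::-1].copy(); a=vision.grab_frame("top")[:,:,::-1].copy()
def crop(im,c,x0,y0,w,h,S):
    k=cv2.resize(im[y0:y0+h,x0:x0+w],None,fx=S,fy=S,interpolation=cv2.INTER_CUBIC); q=k.copy()
    Bb=R.from_euler('x',TH,degrees=True).apply(box((-13,13),(-90,90),(0,12)))+tip(-.055,.083,TH)
    drawbox(q,c,P,Bb,S,[x0-.4,y0-.4],(0,255,0)); drawbox(q,c,P,box((-21,21),(-118,-74),(99,104)),S,[x0-.4,y0-.4],(0,255,255)); return np.hstack([k,q])
o=np.zeros((600,800,3),np.uint8); k=crop(b,"side",265,230,100,150,4); o[:,:800]=k
cv2.imwrite("pics/mouth.png",o); cv2.imwrite("pics/top2.png",a)
```

```text
tilt t 9.85 F [-0.3 -0.1 -2.1] p [ 0.5278 -0.1822  0.1737] gap 0.153
False
down t 10.59 F [ 1.  -0.8 -3.2] p [ 0.5275 -0.1829  0.1263] gap 0.149
[ 0.5272 -0.1829  0.1262] [179.979882    -6.0200748   73.43240873] [180.0, -5.999999999999996, 73.43]
```

View pics/mouth.png

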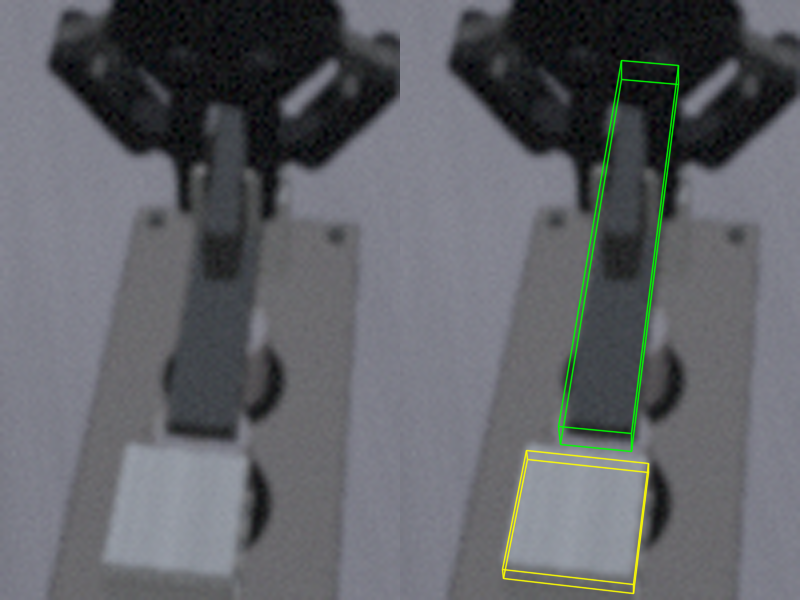

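The bar's tip sits just in front of the roof, but about 1 px (≈2 mm) right of the model relative to the roof. I'll quantify this from edge profiles in several averaged frames.

Run:
```python
from h import *
from scipy.ndimage import map_coordinates, gaussian_filter1d
TH=6
ims={c:np.mean([vision.grab_frame(c) for _ in range(4)],0) for c in("side","top")}
Rx=R.from_euler('x',TH,degrees=True)
def bar(p): return Rx.apply(p)+tip(-.055,.083,TH)
ident=lambda p:p
def edge(c,f,a,b,n,name,H=.006):
    """offset (mm) along carrier dir n of strongest gradient near model edge a-b (mm)"""
    a,b,n=np.array(a)/1e3,np.array(b)/1e3,np.array(n,float)
    u=np.linspace(-H,H,61); pr=0
    for t in np.linspace(.05,.95,25):
        q=proj(c,place(P,f((a+(b-a)*t)[None])+u[:,None]*n))
        pr=pr+map_coordinates(ims[c].mean(2),[q[:,1],q[:,0]],order=1)
    g=gaussian_filter1d(np.gradient(pr/25),4); i=np.abs(g[4:-4]).argsort()[::-1]+4
    pk=[j for j in range(5,56) if abs(g[j])>=abs(g[j-1]) and abs(g[j])>abs(g[j+1])]
    print(c,name,[(round(u[j]*1e3,1),round(g[j],2)) for j in sorted(pk,key=lambda j:-abs(g[j]))[:3]])
X=[1,0,0];Y=[0,1,0]
for c in("side","top"):
    edge(c,ident,[-21,-116,104],[-21,-76,104],X,"roof L(x-)")
    edge(c,ident,[21,-116,104],[21,-76,104],X,"roof R")
    edge(c,ident,[-18,-74,104],[18,-74,104],Y,"roof front")
    edge(c,ident,[-18,-118,104],[18,-118,104],Y,"roof back")
edge("side",bar,[-13,-88,12],[-13,-70,12],X,"bar L tip")
edge("side",bar,[13,-88,12],[13,-70,12],X,"bar R tip")
edge("side",bar,[-13,-60,12],[-13,-35,12],X,"bar L mid")
edge("side",bar,[13,-60,12],[13,-35,12],X,"bar R mid")
edge("side",bar,[-11,-90,12],[11,-90,12],Y,"bar end top")
edge("side",bar,[-11,-90,0],[11,-90,0],Y,"bar end bot")
edge("top",bar,[-13,62,12],[-13,88,12],X,"bar +y L")
edge("top",bar,[13,62,12],[13,88,12],X,"bar +y R")
edge("top",bar,[-11,90,12],[11,90,12],Y,"bar +y end")
edge("top",ident,[-16,70,80],[16,70,80],Y,"rest +y front")
edge("top",ident,[-19,100,94],[19,100,94],Y,"stop back")
st()
```

```text
side roof L(x-) [(np.float64(-0.6), np.float64(2.47)), (np.float64(4.0), np.float64(-0.21))]
side roof R [(np.float64(-0.4), np.float64(-3.11)), (np.float64(1.8), np.float64(-2.91))]
side roof front [(np.float64(2.8), np.float64(-1.29))]
side roof back [(np.float64(2.6), np.float64(2.19))]
top roof L(x-) [(np.float64(0.4), np.float64(1.78)), (np.float64(-5.0), np.float64(-0.99))]
top roof R [(np.float64(1.8), np.float64(-0.03)), (np.float64(-1.2), np.float64(-0.02)), (np.float64(-4.0), np.float64(0.0))]
top roof front [(np.float64(2.4), np.float64(0.04)), (np.float64(-2.6), np.float64(-0.02))]
top roof back [(np.float64(2.0), np.float64(0.15)), (np.float64(-1.4), np.float64(0.09))]
side bar L tip [(np.float64(-0.6), np.float64(-1.32))]
side bar R tip [(np.float64(2.0), np.float64(0.83)), (np.float64(-2.0), np.float64(-0.06)), (np.float64(-4.2), np.float64(0.03))]
side bar L mid [(np.float64(1.6), np.float64(-1.59))]
side bar R mid [(np.float64(2.2), np.float64(2.49)), (np.float64(-4.6), np.float64(-0.04))]
side bar end top [(np.float64(-3.0), np.float64(-3.57)), (np.float64(2.6), np.float64(1.24))]
side bar end bot [(np.float64(4.6), np.float64(-3.64)), (np.float64(-0.8), np.float64(-1.17))]
top bar +y L [(np.float64(0.2), np.float64(-1.83)), (np.float64(-4.6), np.float64(0.25))]
top bar +y R [(np.float64(1.4), np.float64(2.2))]
top bar +y end [(np.float64(0.8), np.float64(-0.62)), (np.float64(-4.2), np.float64(0.03))]
top rest +y front [(np.float64(1.8), np.float64(0.82))]
top stop back [(np.float64(1.6), np.float64(-0.58))]
 t 11.09 F [ 0.5  0.2 -3.2] p [ 0.5273 -0.183   0.1264] gap 0.148
```

Lateral offset is about 0.8 mm, within the ±3 mm clearance, so I'll correct it and slide in under force guard.

```bash
cat >> h.py <<'E'
OX=np.array([-.0008,0,0]); TH=6
def cur_tip(th=6): # present lower-edge of the -y end, from the TCP, carrier frame (mm)
    p=np.array(robot.current_tool_pos())-np.r_[P[:2],0]; rc=R.from_euler('z',P[2],degrees=True)
    o=rc.inv().apply(p)-R.from_euler('x',th,degrees=True).apply([0,0,GZ]); return np.round(1e3*(o-(tip(0,0,th))),2)
def fc(): return np.round(R.from_euler('z',P[2],degrees=True).inv().apply(robot.current_contact_force()),1)
E
python3 - <<'E'
from h import *
print(robot.line_to(*tool(tip(-.066,.083,TH)+OX,TH),.05,f_stop=5),cur_tip(),fc())
hit=robot.line_to(*tool(tip(-.097,.083,TH)+OX,TH),.025,f_stop=3.2); print(hit,cur_tip(),fc()); st()
b=vision.grab_frame("side")[:,:,::-1].copy();a=vision.grab_frame("top")[:,:,::-1].copy()
o=np.hstack([cv2.resize(b[230:380,265:365],(400,600),interpolation=cv2.INTER_CUBIC),cv2.resize(a[180:270,390:450],(400,600),interpolation=cv2.INTER_CUBIC)])
cv2.imwrite("pics/in1.png",o)
E
```

```text
False [ -0.81 -67.01  82.83] [ 0.1  0.4 -3.9]
True [ -1.19 -79.35  82.48] [ 1.3  3.3 -1.2]
 t 12.18 F [ 2.2  2.8 -1.2] p [ 0.5191 -0.2059  0.1257] gap 0.147
```

View pics/in1.png

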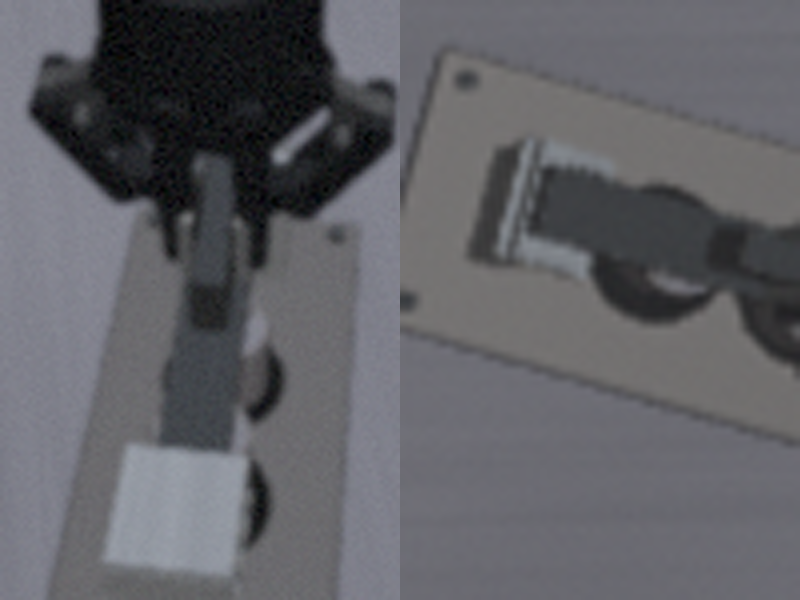

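The bar's end is under the roof and touches the plunger at y ≈ -80.6, where it should be. Next I'll push to the hard end.

Run:
```python
from h import *
hit=robot.line_to(*tool(tip(-.0945,.0825,TH)+OX,TH),.02,f_stop=12); print(hit,cur_tip(),fc()); st()
robot.pause(.2); print(cur_tip(),fc(),robot.current_eef_rot())
b=vision.grab_frame("side")[:,:,::-1].copy();a=vision.grab_frame("top")[:,:,::-1].copy()
o=np.hstack([cv2.resize(b[230:380,265:365],(400,600),interpolation=cv2.INTER_CUBIC),cv2.resize(a[190:250,395:435],(400,600),interpolation=cv2.INTER_CUBIC)])
cv2.imwrite("pics/in2.png",o)
```

```text
False [ -2.23 -89.34  82.07] [-0.3  9.4 -2.8]
 t 13.14 F [ 2.3  9.1 -2.8] p [ 0.5153 -0.2152  0.1253] gap 0.148
[ -2.24 -89.36  82.07] [-0.6  9.  -4.1] [-179.82304045   -6.42712335   73.6012237 ]
```

View pics/in2.png

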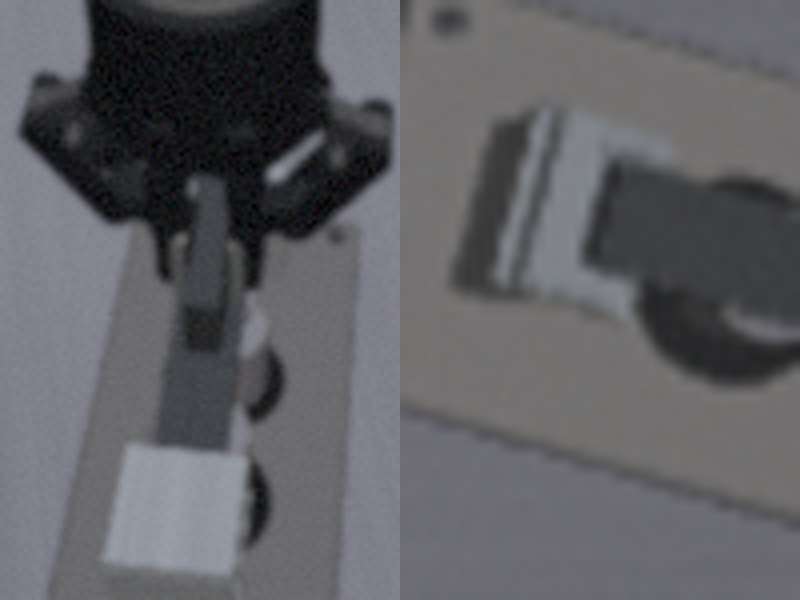

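Run:
```python
from h import *
f=lambda p:((proj("top",place(P,np.array([p])/1e3))[0]-[394.6,189.6])*10).round(0)
for n,p in dict(stop_in=(0,90,94),stop_out=(0,100,94),rest_in=(0,70,80),rest_out=(0,104,80),cheek_lo=(-16,74,90)).items(): print(n,f(p))
for e in(84,86,88,90): print(e,"bot",f((-2,e,102)),"top",f((-2,e-1.3,114)))
```

```text
stop_in [192. 209.]
stop_out [151. 197.]
rest_in [259. 234.]
rest_out [121. 194.]
cheek_lo [236. 294.]
84 bot [223. 224.] top [241. 224.]
86 bot [214. 221.] top [232. 221.]
88 bot [206. 219.] top [224. 219.]
90 bot [198. 216.] top [216. 217.]
```

Run:
```python
from h import *
for y in(-.097,-.0985,-.100):
    hit=robot.line_to(*tool(tip(y,.083,TH)+OX+[.0014,0,0],TH),.02,f_stop=7); robot.pause(.15)
    print(y,hit,cur_tip(),fc(),np.round(robot.current_eef_rot(),2))
    if hit: break
st()
```

```text
-0.097 False [ -1.94 -91.05  82.18] [-1.8 10.6 -2.4] [-179.67   -6.5    73.6 ]
-0.0985 False [ -1.98 -91.89  82.25] [-1.9 11.1 -3.4] [-179.67   -6.54   73.63]
-0.1 False [ -2.02 -92.06  82.42] [-1.5 12.6 -2.8] [-179.67   -6.65   73.67]
 t 14.68 F [ 2.1 12.5 -2.8] p [ 0.5147 -0.2179  0.1256] gap 0.149
```

The plunger is at its hard end (-92.06, where force rises without motion). Before lowering, I'll check the lateral centring at both ends.

Run:
```python
from h import *
from scipy.ndimage import map_coordinates, gaussian_filter1d
ims={c:np.mean([vision.grab_frame(c) for _ in range(4)],0) for c in("side","top")}
T=6.65; ct=cur_tip(T)/1e3; print(ct)
Rt=R.from_quat(R.from_euler('xyz',robot.current_eef_rot(),degrees=True).as_quat())
Rb=R.from_euler('z',-P[2],degrees=True)*Rt*G.inv(); print("bar rot in carrier",Rb.as_euler('xyz',degrees=True).round(2))
o=R.from_euler('z',-P[2],degrees=True).apply(np.array(robot.current_tool_pos())-np.r_[P[:2],0])-Rb.apply([0,0,GZ])
bar=lambda p:Rb.apply(p)+o
print("ends",(bar(np.array([[0,-.09,0],[0,.09,0]]))*1e3).round(1))
ident=lambda p:p
def edge(c,f,a,b,n,name,H=.006):
    a,b,n=np.array(a)/1e3,np.array(b)/1e3,np.array(n,float); u=np.linspace(-H,H,61); pr=0
    for t in np.linspace(.05,.95,25):
        q=proj(c,place(P,f((a+(b-a)*t)[None])+u[:,None]*n)); pr=pr+map_coordinates(ims[c].mean(2),[q[:,1],q[:,0]],order=1)
    g=gaussian_filter1d(np.gradient(pr/25),4)
    pk=[j for j in range(5,56) if abs(g[j])>=abs(g[j-1]) and abs(g[j])>abs(g[j+1])]
    print(c,name,[(round(float(u[j])*1e3,1),round(float(g[j]),2)) for j in sorted(pk,key=lambda j:-abs(g[j]))[:3]])
X=[1,0,0];Y=[0,1,0]
edge("side",ident,[-21,-116,104],[-21,-76,104],X,"roof L")
edge("side",ident,[21,-116,104],[21,-76,104],X,"roof R")
edge("side",bar,[-13,-70,12],[-13,-35,12],X,"bar L mid")
edge("side",bar,[13,-70,12],[13,-35,12],X,"bar R mid")
edge("top",bar,[-13,60,12],[-13,88,12],X,"bar +y L")
edge("top",bar,[13,60,12],[13,88,12],X,"bar +y R")
edge("top",bar,[-11,90,12],[11,90,12],Y,"bar +y end top")
edge("top",bar,[-11,90,0],[11,90,0],Y,"bar +y end bot")
edge("top",ident,[-21,91,94],[-21,100,94],X,"stop L")
edge("top",ident,[21,91,94],[21,100,94],X,"stop R")
edge("top",ident,[-19,100,94],[19,100,94],Y,"stop out")
edge("top",ident,[-19,90,94],[19,90,94],Y,"stop in")
edge("top",ident,[-19,104,80],[19,104,80],Y,"rest out")
a=ims["top"].astype(np.uint8)[:,:,::-1]
k=cv2.resize(a[195:240,400:440],None,fx=13,fy=13,interpolation=cv2.INTER_CUBIC); q=k.copy()[:, :280]
cv2.imwrite("pics/in3.png",k)
```

```text
[-0.00203 -0.09155  0.08144]
bar rot in carrier [6.65 0.33 0.28]
ends [[ -1.9 -91.6  81.4]
 [ -2.6  87.2 102.3]]
side roof L [(-0.6, 2.49), (4.0, -0.19)]
side roof R [(-0.2, -3.13), (1.6, -2.98)]
side bar L mid [(1.4, -1.29)]
side bar R mid [(1.6, 1.91), (-4.6, 0.09)]
top bar +y L [(2.4, 0.34), (-3.0, 0.26), (-0.2, -0.22)]
top bar +y R [(3.4, 1.65)]
top bar +y end top [(1.4, -0.71), (-3.6, 0.04)]
top bar +y end bot [(1.8, 3.81), (-2.8, -0.68)]
top stop L [(0.4, 1.32), (-4.6, -0.75)]
top stop R [(0.0, -0.78), (-4.4, 0.09)]
top stop out [(1.2, -2.54)]
top stop in [(-2.8, 2.91), (2.0, 0.26)]
top rest out [(1.8, -3.45), (-2.0, 2.27)]
```

View pics/in3.png

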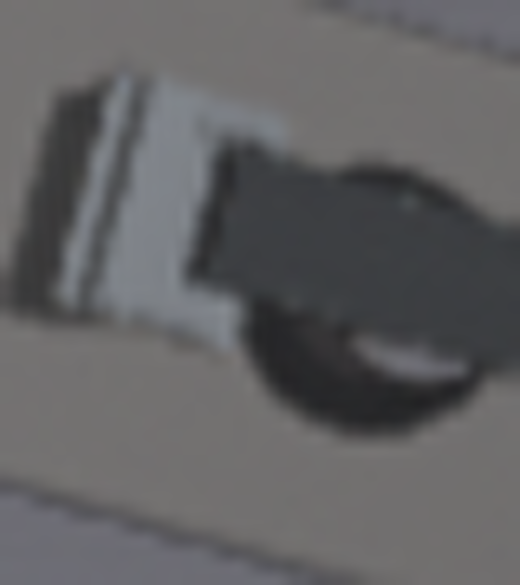

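Bar is centred within about 1 mm at both ends, with its +y end ≈2 mm inside the stop face. I'll lower it behind the stop, keeping the push on.

Run:
```python
from h import *
def rep(m,hit):
    Rb=R.from_euler('z',-P[2],degrees=True)*R.from_euler('xyz',robot.current_eef_rot(),degrees=True)*G.inv()
    o=R.from_euler('z',-P[2],degrees=True).apply(np.array(robot.current_tool_pos())-np.r_[P[:2],0])-Rb.apply([0,0,GZ])
    print(m,hit,"ends",[(Rb.apply([0,s*.09,0])+o).__mul__(1e3).round(1).tolist() for s in(-1,1)],"tilt",Rb.as_euler('xyz',degrees=True).round(2)[0],fc())
X0=OX+[.0014,0,0]
for th,z in((4,.083),(2,.0825),(.7,.082),(-.4,.0815)):
    hit=robot.line_to(*tool(tip(-.100,z,th)+X0,th),.03,f_stop=9); robot.pause(.15); rep((th,z),hit)
    if hit: break
st()
a=vision.grab_frame("top");b=vision.grab_frame("side")
o=np.hstack([cv2.resize(b[230:380,265:365],(400,600),interpolation=cv2.INTER_CUBIC),cv2.resize(a[190:250,395:435],(400,600),interpolation=cv2.INTER_CUBIC)])
cv2.imwrite("pics/low.png",o[:,:,::-1])
```

```text
(4, 0.083) False ends [[-1.3, -92.1, 81.7], [-2.1, 87.3, 96.1]] tilt 4.59 [-1.8 11.9 -1.7]
(2, 0.0825) False ends [[-1.3, -92.4, 81.5], [-2.0, 87.5, 89.5]] tilt 2.56 [-3.6 11.7 -0. ]
(0.7, 0.082) False ends [[-1.1, -92.5, 81.2], [-1.9, 87.5, 85.1]] tilt 1.24 [-3.4 12.   0.1]
(-0.4, 0.0815) False ends [[-1.0, -92.1, 81.0], [-1.8, 87.9, 81.5]] tilt 0.15 [-4.2 12.5  2.4]
 t 16.72 F [-0.5 13.2  2.4] p [ 0.5165 -0.2143  0.1153] gap 0.148
```

View pics/low.png

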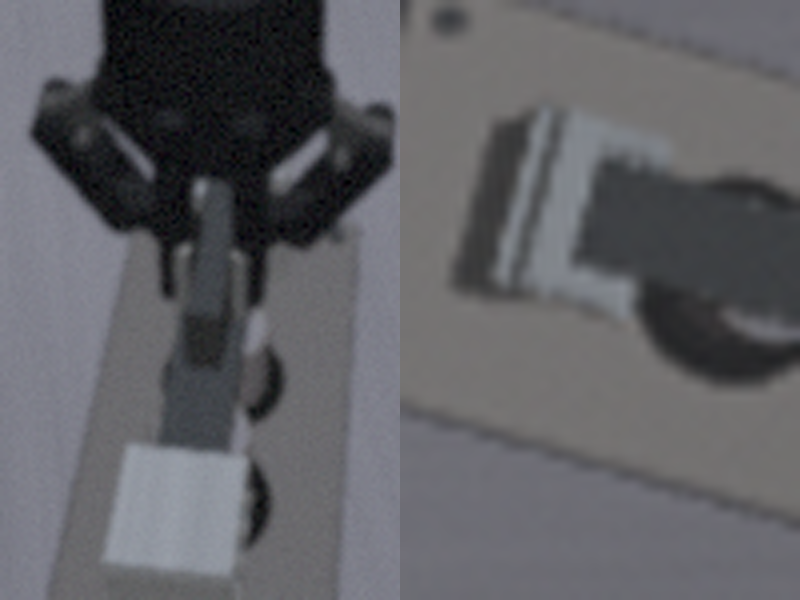

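Run:
```python
from h import *
def rep(m,hit):
    Rb=R.from_euler('z',-P[2],degrees=True)*R.from_euler('xyz',robot.current_eef_rot(),degrees=True)*G.inv()
    o=R.from_euler('z',-P[2],degrees=True).apply(np.array(robot.current_tool_pos())-np.r_[P[:2],0])-Rb.apply([0,0,GZ])
    print(m,hit,"ends",[(Rb.apply([0,s*.09,0])+o).__mul__(1e3).round(1).tolist() for s in(-1,1)],"tilt",Rb.as_euler('xyz',degrees=True).round(2)[0],fc())
hit=robot.line_to(*tool(tip(-.100,.0785,-.5)+OX,-.5),.02,f_stop=7); robot.pause(.2); rep("down",hit)
for y in(-.097,-.094,-.091):
    robot.line_to(*tool(tip(y,.0785,-.5)+OX,-.5),.03); robot.pause(.15); rep(y,"")
st()
```

```text
down True ends [[-1.3, -90.2, 80.7], [-2.2, 89.8, 81.2]] tilt 0.17 [-1.8  2.5  5.5]
-0.097  ends [[-1.3, -90.4, 81.0], [-2.0, 89.6, 80.6]] tilt -0.13 [-7.9  9.  17.8]
-0.094  ends [[-1.5, -90.6, 81.4], [-1.9, 89.4, 80.3]] tilt -0.36 [-7.1  5.7 17.4]
-0.091  ends [[-1.6, -90.6, 81.8], [-1.7, 89.4, 79.9]] tilt -0.58 [-7.7  1.5 19.3]
 t 18.57 F [-7.   3.7 19.3] p [ 0.5168 -0.2124  0.1148] gap 0.148
```

The bar is seated (about 19 N down) and its y stays at -90.5 as the push is relieved, so the stop and plunger hold it. I'll ease the load, release and retreat.

Run:
```python
from h import *
robot.line_to(*tool(tip(-.091,.0812,-.2)+[-.0025,0,0],-.2),.03); robot.pause(.2); print(fc(),cur_tip(0))
fingers.gripper_to(.4); robot.pause(.2); print(fc(),cur_tip(0))
p=np.array(robot.current_tool_pos()); o=list(robot.current_eef_rot())
robot.line_to((p+[0,0,.12]).tolist(),o,.12); st("up")
robot.move_to([.40,.10,.30],[180,0,90]); st("away")
ims={c:vision.grab_frame(c)[:,:,::-1].copy() for c in("top","side")}
B=[box((-13,13),(-90,90),(80,92)),box((-7,7),(-30,30),(92,124))]
k=[]
for c,x0,y0,w,h,S in(("side",255,230,110,165,3.6),("top",390,185,120,90,3.3)):
    im=cv2.resize(ims[c][y0:y0+h,x0:x0+w],None,fx=S,fy=S,interpolation=cv2.INTER_CUBIC); k.append(im)
    if c=="top":
        q=im.copy(); [drawbox(q,c,P+[.0005,.0017,0],b,S,[x0-.4,y0-.4],(0,255,0)) for b in B]; k.append(q)
o=np.zeros((600,800,3),np.uint8); o[:594,:396]=k[0]; o[:297,400:796]=k[1]; o[300:597,400:796]=k[2]
cv2.imwrite("pics/final.png",o)
```

```text
[-0.3  3.6  3.7] [ -1.97 -90.37  81.23]
[ 0.3 -0.6 -0.7] [ -2.62 -91.3   80.74]
up t 20.73 F [-0.4 -0.1 -0.4] p [ 0.5149 -0.2131  0.2338] gap 0.403
away t 22.01 F [ 0.2 -0.5 -0.4] p [0.4009 0.098  0.2998] gap 0.399
```

View pics/final.png

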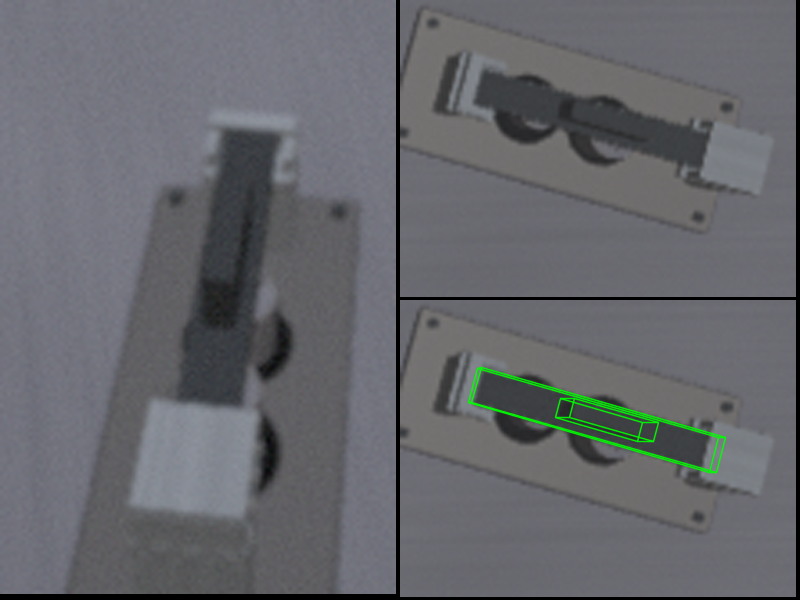

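The final picture shows the bar under the roof and reaching the stop's inner face (side view ≈(250,128)), flat and matching the seated model in the top view. The weights' outlines are unchanged. I'll hand it in.

Run:
```python
from h import *
workorder.close_job(); print(robot.current_time_s())
```

```text
the job is handed in; nothing more can be done
the job is handed in; nothing more can be done
```

The dark retaining bar is laid across the carrier, clamped between plunger and stop. I handed the job in shortly after 22 s on the robot's clock, against the 48 s limit.

**What I did:** I gripped the bar by its rib and tucked one end under the keeper, tilted 6°. I pushed it to the plunger's hard end, about 12 N at y ≈ -92 mm. Then I lowered the other end behind the stop, pressed the bar onto both rests, let go and backed away.

**Last checks:**
- **Clamping:** before release the bar's y stayed at about -90.5 mm as I relieved the push, so the stop and plunger were holding it.
- **Final pictures:** the bar lies under the roof and up to the stop face, between the cheeks, and fits the seated model in the top view.
- **Weights:** the parts visible beneath the bar look unmoved. I did not measure their positions.
- **Jar, dish and spatula:** I did not look at them again at the end. The arm met no unexpected force on any move.

**Disagreements:**
- **Carrier position:** the brackets showed about 2 mm further along carrier y than my plate fit. Force feel during the push made up for it.
- **Arm give:** the arm gave way several millimetres under the spring load, so I had to command the push about 8 mm beyond where the bar actually ended up.
- **Tool tilt:** while pressing the bar down, the tool read -0.6° of tilt. I put this down to the bar shifting slightly in the grip, since the pictures after release show it flat.

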